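Walk the vial block round to its docking fence

ROBOT

A 6-joint arm with a two-finger parallel gripper is mounted at the origin on the work surface. World frame = base frame: x ahead of the robot, y to its left, z up, the work surface at z = 0. Lengths are in m, angles in rad, forces in N, time in s.
With the tool pointing down it reaches from about 0.15 to 0.775 m from the base axis. Payload 6.1 kg.
Tool frame: the origin (TCP) lies midway between the tips of the shut fingers; the grasp point (between the pads) lies 19 mm behind it; z points along the fingers, y is the direction in which the jaws open and shut (so a half turn about z gives the same grasp; the last joint's range is limited). The gripper opens to 85 mm and grips with 20 to 120 N. Pads are 22 mm wide; open, the fingers measure 114 mm over their backs; the gripper's body (76 mm by 85 mm) begins 54 mm behind the grasp point. The pads swing forward as they close: fully open they stand 13 mm farther back than shut.
Start: joints at [1.348, 0.126, -0.04, 1.405, 0, 1.571], TCP at [0.116, 0.512, 0.231] pointing down, gripper open.
Joint ranges: [-2.72, 2.72], [-0.95, 1.95], [-1.27, 1.35], [-1.78, 2.02], [-1.46, 1.47], [-3.14, 3.14]. Speed limits (rad/s): [2.39, 2.39, 3.01, 3.14, 3.14, 3.14].

INTERFACE

Orientations are given as [roll, pitch, yaw] about the fixed x, y, z axes, in that order (R = Rz(yaw) Ry(pitch) Rx(roll)).
In Python, from rig import ctrl gives the robot as it stands.
- The arm moves only by the tool drive_tool, never from a script. Its argument "series" is a list of rows, each a list of 3 entries, a list of its own where there are three numbers: the shift along the tool's x, y, z in mm, then the turn, a rotation vector about the tool's x, y, z in rad, then the finger opening in mm, from 0 to 85.4. A call has 1 to 10 rows; each row is the pose to reach, as a shift and turn from the pose measured when the call began, along the tool's axes at that moment; what a row does not reach only later rows make up. A row lasts 1/10 s, in which the tool goes at most 50 mm and 8.59 degrees, less where a joint would pass 70% of its speed; a pose out of reach is approached as far as the arm can. A call with a gripper value outside its range is refused whole. The fingers move at their own pace and stop on an object; "squeeze" is the grip in N (left out, the last holds). Time passes only in rows, so rows that repeat a pose let the fingers close. It gives the time, the measured TCP pose, the force and the opening at its end, in the units of the state.
- ctrl.sense(): the state, without advancing time (a new reading comes with each control period).
- ctrl.camera(name): name is "scene" or "side" or "wrist"; returns the picture (420x560x3 uint8, red, green, blue); there is no depth.
- ctrl.camera_params(name): a dict with "intrinsics" (3x3 intrinsics, pixels), "extrinsics" (4x4, takes a point from camera to world coordinates); the wrist camera has in their place "tool_from_camera" (4x4, takes a point from camera to tool coordinates, whose origin is the TCP and whose axes are the flange's). Camera axes: x right, y up, looking along -z (the intrinsics and any distortion apply to the point x, -y, -z); pixel columns grow to the right and rows downward; lengths in m; the calibration is good to about 2 mm. The wrist camera is an equidistant fisheye: a pixel r from the principal point sees the ray r / f radians off the axis. A picture is of the moment at which its call begins: read the wrist's pose just before it. camera_params takes no time and is no camera call.
- ctrl.sign_off(): hands the job in, once; it reports no verdict.
The state is a dict: "t": time; "joint_positions": joint angles; "joint_vel": joint speeds; "effort": joint torques, N m; "eef_pos": TCP position; "tcp_rot": TCP orientation; "force": force on the tool from outside, world axes, zero at the start; "moment": the same for the moment, N m; "opening": opening from 0.0 (shut) to 1.0 (fully open).
Only numpy, scipy, OpenCV 4.12 (cv2) and the standard library are available. Lean on these libraries where they do the work, as an engineer would, in place of code of your own. Each camera call takes 0.05 s, during which the arm holds its last target.

TASK

Push the heavy metal vial block round on the bench, a corner at a time, until one of its long blue-banded sides lies flat against the docking fence and the whole block is between the fence's two yellow marks, then leave it standing there. Push gently with the fingertips on its metal sides only: do not grip, lift, tip or shove it, do not touch the vial caps on its top, and leave everything else on the bench where it stands.

Things in the scene. Friction and masses are not known exactly. Their poses are not given: they have to be found in the camera images.
- block: Loose aluminium block of capped vials, 90 mm along its x, 130 mm along y, 40 mm high, about 0.9 kg; slides with dry friction, stays where left, too wide to grip. Origin: centre of its underside. Its two long sides (-x and +x faces, 45 mm from the origin) bear a blue band; either may go to the fence. Short sides: plain, 65 mm from the origin. Starts 45 to 90 degrees out of line, either way.
- vials: The twelve vial caps fixed in the block's top, each 12 mm across, standing 8 mm above it (48 mm above the bench), 3 by 4; the outermost are 27 mm from the origin along x and 43.5 mm along y (centres). Origin and axes are the block's. Not to be touched.
- fence: Straight aluminium bar fixed to the bench, 32 mm high, 45 mm deep, 260 mm long along its y. Origin: bench level, middle of its front face; x points into the bar, so the block stands on the -x side (robot's side). Flat yellow painted marks, 6 mm wide, on its top and on the bench before it, centred 85 mm either side of the origin along y (164 mm clear between them).
- jar: Small white capped jar, 44 mm across, 42 mm high, beyond the fence's left end as the robot sees it (y positive). Origin under its centre. Leave alone.
- tub: White tub with blue cap, 48 mm across, 45 mm high, beyond the fence's right end (y negative). Origin under its centre. Leave alone.
- amber: Amber bottle, 70 mm across, 150 mm high, standing to one side. Origin under its centre. Leave alone.
- white: White bottle, 60 mm across, 120 mm high, standing to one side. Origin under its centre. Leave alone.
- beaker: Glass beaker, 68 mm across, 85 mm high, on the right. Origin under its centre. Leave alone.
- tipbox: Grey and blue pipette-tip box, 120 x 80 x 53 mm, on the left. Origin under its centre. Leave alone.
Not all that is in view belongs to the job. Leave any pink or red look-alike of the block alone.

How it is judged:
At the end, for the whole second after the job is handed in: A long side of the block lies against the fence: in line within 0.05 rad, block centre at most 50 mm from the fence face (45 is flush) and within 20 mm of the fence's middle along it (a mark may be overlapped by 3 mm); it stands flat and at rest (angle between the y axis of block and the y axis of fence, either way round below 0.05 rad and x of block in the frame of fence between -0.05 and -0.042 m and y of block in the frame of fence between -0.02 and 0.02 m and height (world z) of block below 0.004 m and angle between block's own z axis and vertical below 0.05 rad and linear speed of block below 0.01 m/s and angular speed of block below 0.05 rad/s); the robot touches nothing.
It fails at once if the block is lifted off the bench (height (world z) of block above 0.01 m).
It fails at once if the block is tipped (over 0.15 rad) (angle between block's own z axis and vertical above 0.15 rad).
It fails at once if the block is shoved (faster than 0.4 m/s) (linear speed of block above 0.4 m/s).
It fails at once if the vial caps are touched by the gripper or arm (over 1 N) (contact force between any of the fingers, the arm and vials above 1 N).
It fails at once if something else on the bench is moved (over 20 mm) (distance of any of jar, tub, amber, white, beaker, tipbox from where it was at the start of the episode above 0.02 m).
It also fails if it takes over 72 s, if anything falls off the work surface, if the arm or the gripper's body presses on something with over 40 N, if the wrist force passes 120 N, or if a joint passes its speed limit or range.

## Working session

There is one attempt and no reset: what is moved stays moved. The work goes in short steps, Python scripts to look and compute and a tool call to move; the robot and the scene stay as the last step left them, time stands still between calls to the robot, and variables do not carry over. Pictures are saved under pics/ and viewed, and the job is handed in when it is done.

Besides the shell and the picture viewer there is one more tool, called after "Request:" as name(argument=value, ...), one argument or row to a line, values as JSON. drive_tool: Moves the arm, as the interface text tells. Its arguments: {"type":"object","properties":{"series":{"type":"array","items":{"type":"array"}},"squeeze":{"type":"number"}},"required":["series"]}

```bash
ls; mkdir -p pics; python3 - <<'E'
from rig import ctrl
import cv2,numpy as np
np.set_printoptions(precision=4,suppress=True)
print(ctrl.sense())
for n in ["scene","side","wrist"]:
    p=ctrl.camera_params(n); print(n,p)
    im=ctrl.camera(n); cv2.imwrite(f"pics/a_{n}.png",im[:,:,::-1])
E
```

```text
pics
{'t': 0.0, 'joint_positions': array([ 1.348 ,  0.1264, -0.0406,  1.4054, -0.    ,  1.5708]), 'joint_vel': array([ 0.0016,  0.002 ,  0.0011,  0.0008,  0.0003, -0.0008]), 'effort': array([ -0.0002, -43.591 ,  35.2926,   0.0173,   0.0001,   0.    ]), 'eef_pos': array([0.1159, 0.5116, 0.2305]), 'tcp_rot': array([-3.14  ,  0.    ,  2.9188]), 'force': array([-0.6491, -0.1147,  0.0811]), 'moment': array([-0.0073, -0.0087, -0.0654]), 'opening': 0.9999156243779034}
scene {'intrinsics': array([[486.3605,   0.    , 273.2659],
       [  0.    , 486.3605, 211.9693],
       [  0.    ,   0.    ,   1.    ]]), 'extrinsics': array([[-0.1375, -0.6922,  0.7085,  1.4182],
       [ 0.9905, -0.1031,  0.0915,  0.0993],
       [ 0.0097,  0.7143,  0.6997,  0.9057],
       [ 0.    ,  0.    ,  0.    ,  1.    ]])}
side {'intrinsics': array([[396.328 ,   0.    , 279.9089],
       [  0.    , 396.328 , 205.0184],
       [  0.    ,   0.    ,   1.    ]]), 'extrinsics': array([[-0.9933,  0.0551, -0.1014,  0.4604],
       [-0.1149, -0.5562,  0.8231,  0.8483],
       [-0.0111,  0.8292,  0.5588,  0.6224],
       [ 0.    ,  0.    ,  0.    ,  1.    ]])}
wrist {'intrinsics': array([[325.1923,   0.    , 276.1534],
       [  0.    , 325.1923, 213.0565],
       [  0.    ,   0.    ,   1.    ]]), 'tool_from_camera': array([[-0.0009,  0.9481,  0.318 ,  0.0826],
       [ 1.    ,  0.0004,  0.0018,  0.0006],
       [ 0.0016,  0.318 , -0.9481, -0.1421],
       [ 0.    ,  0.    ,  0.    ,  1.    ]])}
```

View pics/a_scene.png

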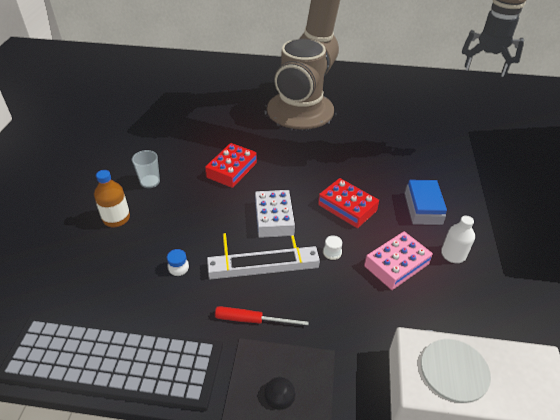

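View pics/a_side.png

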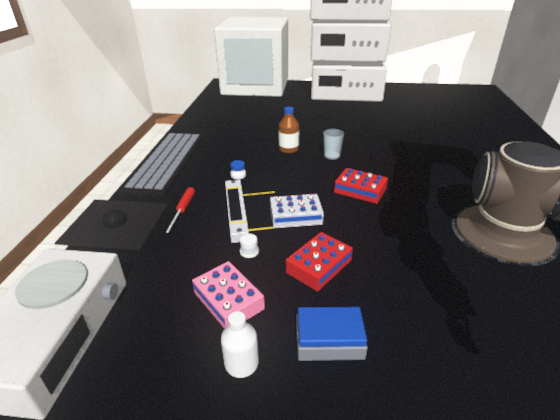

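View pics/a_wrist.png

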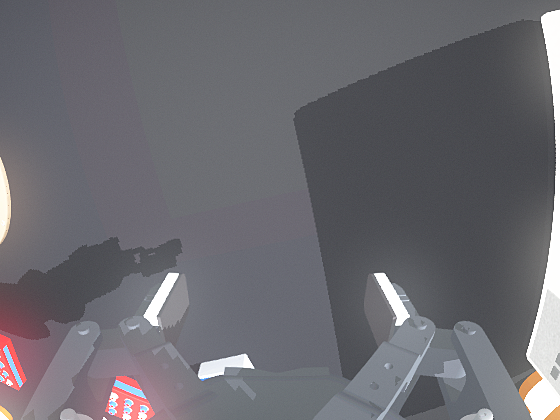

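The candidates are the silver block at scene (274,212), red ones at (231,164) and (348,202), and a pink one at (399,260). The silver block fits: it is bare aluminium and stands before the fence. I'll confirm it in an enlarged crop.

```bash
python3 - <<'E'
import cv2
a=cv2.imread("pics/a_scene.png")[150:290,150:370]; b=cv2.imread("pics/a_side.png")[170:270,200:340]
a=cv2.resize(a,None,fx=3.6,fy=3.6,interpolation=cv2.INTER_CUBIC);b=cv2.resize(b,None,fx=5.6,fy=5.6,interpolation=cv2.INTER_CUBIC)
cv2.imwrite("pics/crop_scene.png",a);cv2.imwrite("pics/crop_side.png",b)
E
```

```text
(no output)
```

View pics/crop_scene.png

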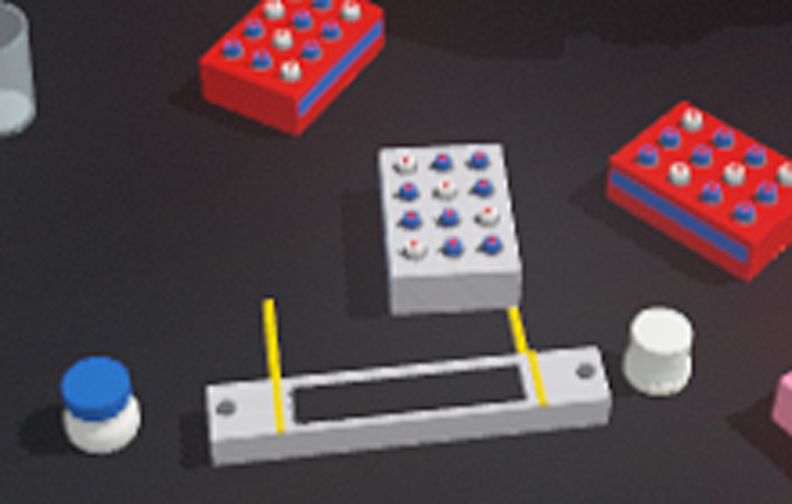

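View pics/crop_side.png

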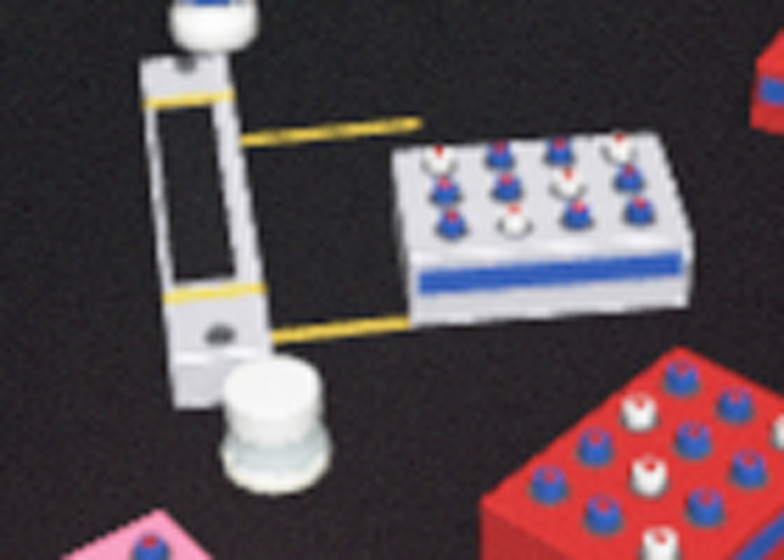

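```bash
cat > h.py <<'E'
from rig import ctrl
import cv2,numpy as np
np.set_printoptions(precision=4,suppress=True)
def cast(name,uv,z):
    p=ctrl.camera_params(name);K=p["intrinsics"];T=p["extrinsics"]
    uv=np.atleast_2d(uv).astype(float)
    d=np.c_[(uv[:,0]-K[0,2])/K[0,0],-(uv[:,1]-K[1,2])/K[1,1],-np.ones(len(uv))]@T[:3,:3].T
    o=T[:3,3]; s=(z-o[2])/d[:,2]
    return o+d*s[:,None]
def proj(name,P):
    p=ctrl.camera_params(name);K=p["intrinsics"];T=p["extrinsics"]
    c=(np.atleast_2d(P)-T[:3,3])@T[:3,:3]
    return np.c_[K[0,0]*c[:,0]/-c[:,2]+K[0,2],-K[1,1]*c[:,1]/-c[:,2]+K[1,2]]
def rect(pts):
    (c,s,a)=cv2.minAreaRect((pts[:,:2]*1000).astype(np.float32))
    w,h=s
    # direction of the long axis
    ang=np.deg2rad(a)+(0 if w>h else np.pi/2)
    return np.array(c)/1000,sorted(s),(ang+np.pi/2)%np.pi-np.pi/2
E
python3 - <<'E'
from h import *
for n,seeds in [("scene",dict(block=(292,221),fence=(213,265))),("side",dict(block=(330,205),fence=(232,225)))]:
    im=cv2.imread(f"pics/a_{n}.png")
    for k,(u,v) in seeds.items():
        print(n,k,[im[v+dv,u+du].tolist() for du in(-2,0,2) for dv in (-2,0,2)][:9])
im=cv2.imread("pics/a_scene.png")
for v in range(185,245,3): print(v,im[v,258:298:3].max(axis=1))
E
```

```text
scene block [[214, 212, 212], [218, 215, 215], [217, 213, 214], [223, 220, 220], [220, 216, 217], [220, 217, 218], [50, 47, 51], [102, 99, 101], [176, 172, 174]]
scene fence [[118, 115, 112], [184, 180, 180], [213, 210, 211], [116, 114, 111], [166, 163, 164], [214, 211, 212], [166, 162, 162], [210, 208, 208], [214, 210, 212]]
side block [[42, 36, 41], [38, 36, 40], [41, 34, 40], [42, 37, 41], [41, 37, 41], [42, 37, 40], [35, 30, 36], [38, 35, 39], [37, 31, 36]]
side fence [[127, 222, 238], [225, 221, 220], [206, 197, 199], [139, 221, 235], [224, 219, 219], [225, 219, 219], [164, 221, 233], [223, 219, 219], [224, 219, 220]]
185 [61 61 60 61 58 61 61 61 60 60 58 58 59 56]
188 [60 61 61 62 61 58 60 60 57 58 55 59 61 57]
191 [158 198 187 188 195 199 207 212 221 221 217  58  61  59]
194 [218 238 244 217 180 176 218 184 165 178 219  58  60  58]
197 [215 139 165 216 180 141 209 216 163 204 220  55  62  61]
200 [217 219 207 217 218 222 217 217 194 164 220  50  63  63]
203 [214 123 184 221 125 196 164 209 108 154 220 115  63  60]
206 [220 199 195 219 221 208 221 217 220 223 217 221  61  63]
209 [221 218 206 221 222 191 200 219 185 221 202 210  62  64]
212 [228  99 142 180 212 109 145 220 186 146 207 222  62  66]
215 [223 217 223 219 219 218 207 218 221 197 216 221  59  64]
218 [207 214 217 216 221 146 173 206 184 161 171 220  53  66]
221 [182 190 143 171 219 185 148 221 223 196 206 219 102  66]
224 [169 218 219 218 217 219 216 221 222 224 220 218 179  65]
227 [142 157 146 145 146 149 148 150 151 152 150 148 153  65]
230 [125 148 150 150 150 150 152 150 150 151 152 150 127  65]
233 [109 149 148 148 150 149 152 152 150 151 151 152  96  66]
236 [ 88 142 129 127 120 120 125 101  81  76  61 184  81  66]
239 [ 61  61  63  63  63  65  64  65  64  65  67 106 210  65]
242 [ 62  62  61  62  63  65  64  64  65  66  65  66 237  64]
```

```bash
cat >> h.py <<'E'
def topmask(im,thr,seed):
    """component of bright grey (lit top) around the seed (rgb image)"""
    hsv=im.astype(int); m=((hsv.min(2)>thr)&(hsv.max(2)-hsv.min(2)<25)).astype(np.uint8)
    n,l,st,ce=cv2.connectedComponentsWithStats(m,connectivity=4)
    ok=[i for i in range(1,n) if st[i,4]>60]
    d=[min(np.hypot(*(np.argwhere(l==i)[:,::-1]-np.array(seed)).T)) for i in ok]
    return (l==ok[int(np.argmin(d))]).astype(np.uint8)
def toprect(name,im,thr,seed,z):
    m=topmask(im,thr,seed)
    c=max(cv2.findContours(m,cv2.RETR_EXTERNAL,cv2.CHAIN_APPROX_NONE)[0],key=cv2.contourArea)[:,0,:]
    q=rect(cast(name,c,z)); return q[0],np.round(q[1],1),round(np.degrees(q[2]),2)
E
python3 - <<'E'
from h import *
S=dict(scene=((292,228-8),(213,268)),side=((300,205),(232,225)))
for n in S:
    im=cv2.imread(f"pics/a_{n}.png")[:,:,::-1]
    for thr in (160,180,195):
        print(n,thr,"block",*toprect(n,im,thr,S[n][0],.04)," fence",*toprect(n,im,thr,S[n][1],.032))
im=cv2.imread("pics/a_scene.png")[:,:,::-1].astype(int)
y=((im[:,:,0]-im[:,:,2]>70)&(im[:,:,1]-im[:,:,2]>60)).astype(np.uint8)
for n in("scene","side"):
    im=cv2.imread(f"pics/a_{n}.png")[:,:,::-1].astype(int)
    y=((im[:,:,0]-im[:,:,2]>50)&(im[:,:,1]-im[:,:,2]>50)).astype(np.uint8)
    k,l,st,ce=cv2.connectedComponentsWithStats(y)
    for i in range(1,k):
        if st[i,4]>5: print(n,st[i],ce[i],cast(n,ce[i],0.)[0,:2],cast(n,ce[i],.032)[0,:2])
E
```

```text
scene 160 block [ 0.5251 -0.0143] [ 89.2 132.3] 12.99  fence [ 0.7216 -0.1211] [40.5 46.5] 15.91
scene 180 block [ 0.525  -0.0142] [ 88.1 131.6] 12.88  fence [ 0.7213 -0.1208] [40.1 45.4] 16.48
scene 195 block [ 0.5239 -0.0144] [ 87.9 128.8] 13.0  fence [ 0.7206 -0.1211] [39.9 42.7] 15.91
side 160 block [0.5212 0.0065] [130.8 142.8] -78.74  fence [0.6363 0.1312] [ 59.9 133.1] -71.66
side 180 block [ 0.525  -0.0109] [103.5 129.2] 13.16  fence [0.6362 0.129 ] [ 56.4 135.5] -57.11
side 195 block [ 0.5241 -0.0108] [ 98.6 126.9] 12.16  fence [0.6367 0.1287] [ 55.8 134.4] -57.7
scene [101 180  23  25 375] [111.9627 192.1227] [ 0.4892 -0.4709] [ 0.522  -0.4508]
scene [120 214  10  11  35] [124.5714 219.4571] [ 0.5859 -0.3991] [ 0.6154 -0.3815]
scene [223 233   6  38 116] [225.5948 250.    ] [ 0.6509 -0.1168] [ 0.678  -0.1092]
scene [291 235  11  28  84] [295.9524 247.631 ] [0.6179 0.0538] [0.6462 0.0554]
side [287 118   4  10  22] [288.5455 122.7273] [ 0.6071 -0.6658] [ 0.5996 -0.588 ]
side [226 186  16   3  24] [233.625  187.4167] [ 0.7232 -0.1492] [ 0.7097 -0.0979]
side [243 191  32   5  65] [258.6769 193.0923] [ 0.6428 -0.1248] [ 0.6334 -0.0748]
side [229 221  18   3  28] [237.1429 221.9286] [0.6769 0.0222] [0.6658 0.0647]
side [249 227  24   4  56] [260.2857 228.3929] [0.6114 0.0439] [0.6037 0.0853]
```

```bash
python3 - <<'E'
from h import *
im=cv2.imread("pics/a_scene.png")[:,:,::-1].astype(float)
g=im.max(2)
def edge(cols,r0,slope,up=True):
    P=[]
    for c in cols:
        r=int(r0+slope*(c-cols[0])); seg=g[r-6:r+7,c]
        k=np.where((seg[:-1]<140)&(seg[1:]>=140))[0]
        if len(k): k=k[0];P.append((c,r-6+k+(140-seg[k])/(seg[k+1]-seg[k])))
    return np.array(P)
P=np.vstack([edge(range(210,222),257,-.1),edge(range(233,292),254.5,-.1),edge(range(304,315),247.7,-.1)])
W=cast("scene",P,.032)
vx,vy,x0,y0=cv2.fitLine(W[:,:2].astype(np.float32),cv2.DIST_HUBER,0,.001,.001).ravel()
d=np.array([vx,vy])*np.sign(vy); n=np.array([d[1],-d[0]])
print("front edge dir deg",np.degrees(np.arctan2(d[1],d[0])),x0,y0,"res mm",np.abs((W[:,:2]-[x0,y0])@n).max()*1e3,"n",n,"offset",n@[x0,y0])
E=cast("scene",[[207.5,257.5],[316.9,246.5]],.032)[:,:2];print("ends",E,np.linalg.norm(E[1]-E[0]),E.mean(0))
# marks
y=((im[:,:,0]-im[:,:,2]>50)&(im[:,:,1]-im[:,:,2]>50))
for lo,hi in((220,232),(288,304)):
    v,u=np.nonzero(y[:,lo:hi]);u=u+lo
    Wt=cast("scene",np.c_[u,v],.032)[:,:2];Wb=cast("scene",np.c_[u,v],0)[:,:2]
    o=n@[x0,y0]
    a=Wt[(Wt@n>o+.005)];b=Wb[(Wb@n<o-.02)]
    print("mark along-coord top",np.mean(a@d),len(a),"bench",np.mean(b@d),len(b),"extent",(b@n).min()-o)
E
```

```text
front edge dir deg 106.09096 0.6732233 -0.03744257 res mm 0.7801788217959108 n [0.9608 0.2772] offset 0.6364707
ends [[ 0.707  -0.1462]
 [ 0.6353  0.1047]] 0.2609826545181027 [ 0.6711 -0.0208]
mark along-coord top -0.2927748345768936 34 bench -0.29270297170664594 84 extent -0.10152803868251192
mark along-coord top -0.12318797047564817 33 bench -0.12145385353265072 51 extent -0.071226753211036
```

The crops confirm it: the silver block with blue bands at scene (274,212) is the target. Now I'll put everything in the fence frame.

```bash
cat >> h.py <<'E'
YF=np.radians(16.09); N=np.array([np.cos(YF),np.sin(YF)]); D=np.array([-np.sin(YF),np.cos(YF)])
OF=0.6365*N-0.2074*D
def tf(p): p=np.atleast_2d(p)[:,:2]-OF; return np.c_[p@N,p@D]*1000   # mm in fence frame
def tool():
    s=ctrl.sense(); p=s["eef_pos"]; 
    return tf(p)[0],p[2]*1000,np.degrees(s["tcp_rot"][2])-16.09,s
def tomove(x,y,z):
    """shift in tool axes mm to reach fence-frame x,y (mm), height z (mm)"""
    from scipy.spatial.transform import Rotation as R
    s=ctrl.sense(); w=OF+(x*N+y*D)/1000
    d=np.r_[w,z/1000]-s["eef_pos"]
    return R.from_euler("xyz",s["tcp_rot"]).as_matrix().T@d*1000
E
python3 - <<'E'
from h import *
print("OF",OF,"block",tf([.525,-.0138]))
im=cv2.imread("pics/a_scene.png")[:,:,::-1].astype(int)
for nm,uv,z in [("jar",(334,242),.042),("tub",(177,258),.045),("redL",(348,196),.04),("redR",(231,160),.04),("pink",(398,255),.04),("tipboxtop",(426,196),.053),("white base",(456,258),0),("amber base",(114,222),0),("beaker base",(149,184),0)]:
    w=cast("scene",uv,z)[0]; print(nm,w[:2],tf(w))
# corners
c=np.array([[.065,.045],[.065,-.045],[-.065,-.045],[-.065,.045]])
a=np.radians(13);R=np.array([[np.cos(a),-np.sin(a)],[np.sin(a),np.cos(a)]])
print("corners fence",tf(c@R.T+[.525,-.0138]))
t=tool();print(t[:3]); print("move to (-95,140,z231):",tomove(-95,140,231))
E
```

```text
OF [ 0.669  -0.0229] block [[-135.8902   48.6384]]
jar [0.6239 0.1441] [[  2.9124 172.9225]]
tub [ 0.7292 -0.2115] [[   5.5193 -197.9464]]
redL [0.453  0.1728] [[-153.3729  247.8603]]
redR [ 0.3497 -0.1623] [[-345.5021  -45.4144]]
pink [0.6412 0.2946] [[ 61.2386 312.789 ]]
tipboxtop [0.4374 0.373 ] [[-112.8934  444.5872]]
white base [0.5944 0.4436] [[ 57.5395 468.9119]]
amber base [ 0.5989 -0.4228] [[-178.2854 -364.8543]]
beaker base [ 0.4412 -0.3809] [[-318.1375 -280.8231]]
corners fence [[ -68.559    90.0692]
 [ -73.4104    0.2001]
 [-203.2214    7.2076]
 [-198.37     97.0768]]
(array([-383.2823,  666.956 ]), np.float64(230.72790707000823), np.float64(151.14363001597297))
move to (-95,140,z231): [-506.8041 -322.3957    0.1019]
```

Request:
drive_tool(
  series=[
    [[-521,-328,0],[0,0,1.067],0],
    [[-521,-328,0],[0,0,1.067],0],
    [[-521,-328,0],[0,0,1.067],0],
    [[-521,-328,0],[0,0,1.067],0],
    [[-521,-328,0],[0,0,1.067],0],
    [[-521,-328,0],[0,0,1.067],0],
    [[-521,-328,0],[0,0,1.067],0],
    [[-521,-328,0],[0,0,1.067],0],
    [[-521,-328,0],[0,0,1.067],0],
    [[-521,-328,0],[0,0,1.067],0],
  ],
  squeeze=20,
)

```text
t: 1.15
eef_pos: [0.4707, 0.1567, 0.2311]
tcp_rot: [-3.141, 0.001, 1.851]
force: [0.6, 1.0, 0.4]
opening: 0.003
```

```bash
python3 - <<'E'
from h import *
t=tool();print(t[:3],t[3]["t"],t[3]["joint_positions"]); print(tomove(-85,130,80))
E
```

```text
(array([-140.794 ,  227.5229]), np.float64(231.077205696528), np.float64(89.99184475763018)) 1.15 [ 0.3219  0.0716 -0.1005  1.3993 -0.0009  1.612 ]
[-97.3811  55.8823 151.136 ]
```

Request:
drive_tool(
  series=[
    [[-49,28,50],[0,0,0],0],
    [[-97,56,100],[0,0,0],0],
    [[-97,56,150],[0,0,0],0],
    [[-97,56,160],[0,0,0],0],
    [[-97,56,160],[0,0,0],0],
    [[-97,56,160],[0,0,0],0],
  ],
)

```text
t: 1.75
eef_pos: [0.5503, 0.0785, 0.0703]
tcp_rot: [-3.138, 0.0, 1.851]
force: [-0.2, 0.5, 0.7]
opening: -0.001
```

```bash
python3 - <<'E'
from h import *
t=tool();print(t[:3],t[3]["t"]); print(tomove(-85,120,14))
for n,(r,c) in dict(scene=(130,200),side=(130,180),wrist=(0,0)).items():
    im=ctrl.camera(n)[:,:,::-1]; cv2.imwrite(f"pics/b_{n}.png",im)
    if n!="wrist": cv2.imwrite(f"pics/b_{n}c.png",cv2.resize(im[r:r+150,c:c+200],None,fx=4,fy=4,interpolation=cv2.INTER_CUBIC))
E
```

```text
(array([-85.9583, 130.3327]), np.float64(70.32789668532682), np.float64(89.9476289223203)) 1.75
[-10.319    1.1781  56.3262]
```

View pics/b_scenec.png

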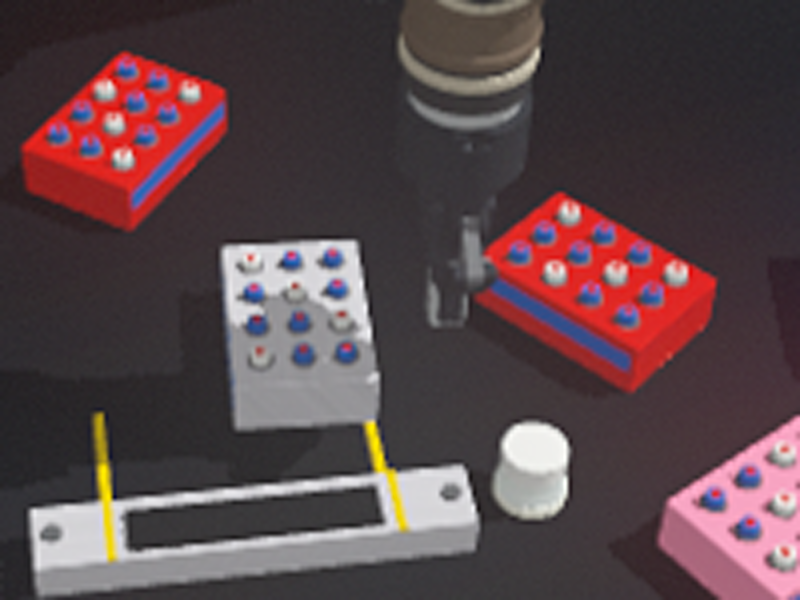

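View pics/b_sidec.png

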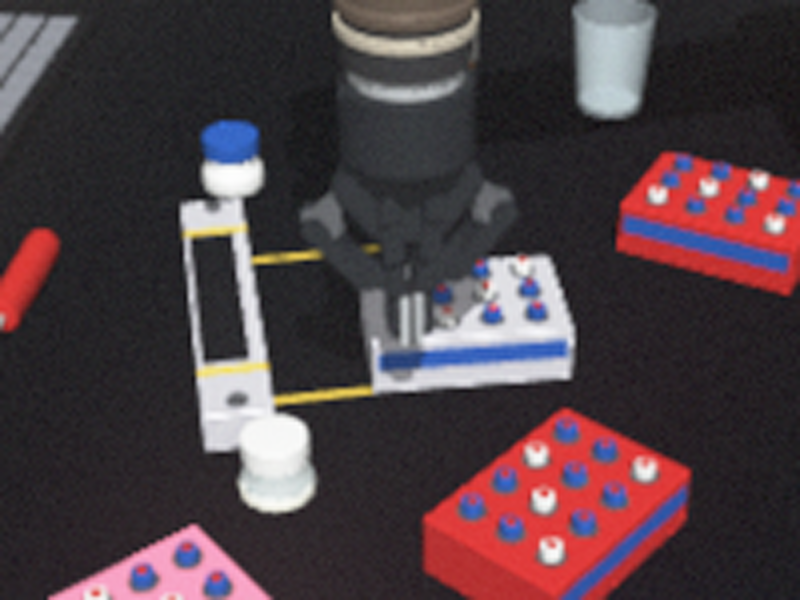

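View pics/b_wrist.png

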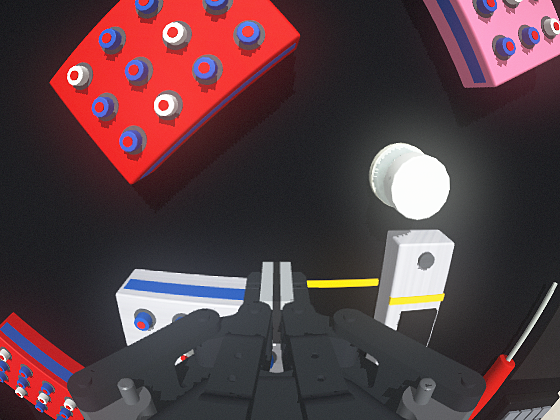

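The shut fingers stand at scene-crop (447,310), beside the block's left-front corner, with the linkage spreading only along the face. I'll descend and push toward -Y at that corner.

Request:
drive_tool(
  series=[
    [[-8,1,25],[0,0,0],0],
    [[-10,1,45],[0,0,0],0],
    [[-10,1,59],[0,0,0],0],
    [[-16,1,59],[0,0,0],0],
    [[-22,1,59],[0,0,0],0],
    [[-28,1,59],[0,0,0],0],
    [[-34,1,59],[0,0,0],0],
    [[-40,1,59],[0,0,0],0],
    [[-46,1,59],[0,0,0],0],
    [[-52,1,59],[0,0,0],0],
  ],
)

```text
t: 2.9
eef_pos: [0.5696, 0.0307, 0.0161]
tcp_rot: [3.135, -0.001, 1.853]
force: [0.1, 6.0, 1.8]
opening: 0.002
```

```bash
cat >> h.py <<'E'
def look(tag,show=True):
    t=tool();print("tool",t[0],t[1],t[2],"t",t[3]["t"],"F",t[3]["force"])
    for n,(r,c) in dict(scene=(140,190),side=(150,200)).items():
        im=ctrl.camera(n); cv2.imwrite(f"pics/{tag}_{n}.png",im[:,:,::-1])
        a=cv2.resize(im[r:r+150,c:c+100+50,::-1],None,fx=2.6,fy=2.6,interpolation=cv2.INTER_CUBIC)
        if n=="scene": A=a
    cv2.imwrite(f"pics/{tag}.png",np.hstack([A,a]))
E
python3 -c "
from h import *
look('c1')"
```

```text
tool [-80.7052  79.0727] 16.110005580837765 90.07336176802042 t 2.9 F [0.0805 5.9785 1.8445]
```

View pics/c1.png

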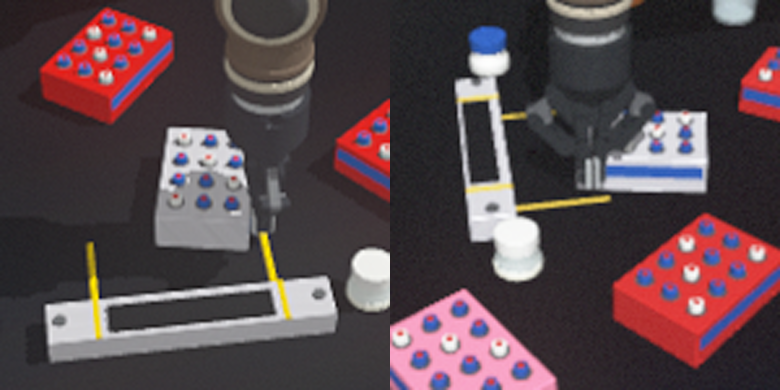

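Request:
drive_tool(
  series=[
    [[-6,-1,4],[0,0,0],0],
    [[-12,-2,4],[0,0,0],0],
    [[-18,-3,4],[0,0,0],0],
    [[-24,-3,4],[0,0,0.05],0],
    [[-30,-3,4],[0,0,0.1],0],
    [[-36,-4,4],[0,0,0.15],0],
    [[-42,-5,4],[0,0,0.2],0],
    [[-48,-6,4],[0,0,0.25],0],
    [[-54,-7,4],[0,0,0.3],0],
    [[-60,-8,4],[0,0,0.3],0],
  ],
)

```text
t: 4.0
eef_pos: [0.5796, -0.0295, 0.0129]
tcp_rot: [3.133, -0.003, 1.551]
force: [1.3, 5.2, 2.4]
opening: 0.002
```

```bash
python3 -c "
from h import *
look('c2')"
```

```text
tool [-87.7979  18.4423] 12.851022705501181 72.79411167373756 t 4.0 F [1.2565 5.2434 2.4441]
```

View pics/c2.png

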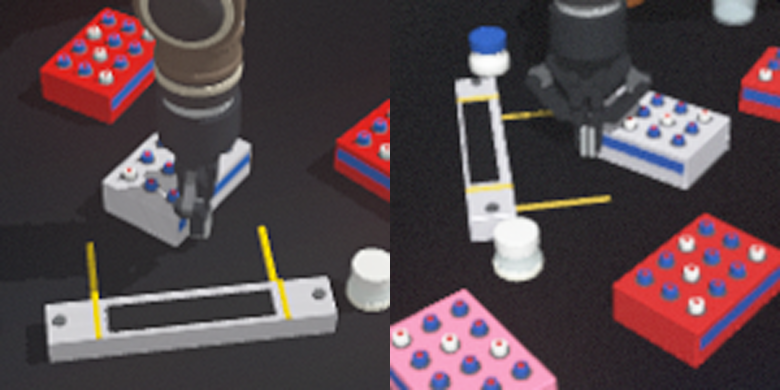

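```bash
python3 - <<'E'
from h import *
P=cast("scene",[[230,210.4],[286.2,195.8]],.04); f=tf(P); print(f,"mid",f.mean(0),np.linalg.norm(f[1]-f[0]))
Q=cast("side",[[330.8,201.2],[314.6,213.5]],.04);print(tf(Q))
E
```

```text
[[-140.216   -64.6135]
 [-175.6578   86.326 ]] mid [-157.9369   10.8563] 155.0446346705244
[[-231.4706   47.8395]
 [-175.7204   95.3267]]
```

```bash
python3 - <<'E'
from h import *
print("redR lower corner",tf(cast("scene",[[233.5,187],[256,170]],0.)))
print(tomove(-244,-5,100),tomove(-244,-5,12))
E
```

```text
redR lower corner [[-274.1566  -46.2283]
 [-340.1202   25.0785]]
[ -67.609  -141.5057  -88.4998] [ -67.7235 -142.2194   -0.5027]
```

Request:
drive_tool(
  series=[
    [[6,0,-10],[0,0,0],0],
    [[10,0,-50],[0,0,0],0],
    [[5,-10,-92],[0,0,0.1],0],
    [[-25,-55,-92],[0,0,0.25],0],
    [[-50,-100,-92],[0,0,0.4],0],
    [[-68,-142,-92],[0,0,0.485],0],
    [[-68,-142,-92],[0,0,0.485],0],
    [[-68,-142,-92],[0,0,0.485],0],
  ],
)

```text
t: 4.9
eef_pos: [0.4345, -0.096, 0.1043]
tcp_rot: [3.134, -0.005, 1.065]
force: [0.2, -0.4, 0.4]
opening: -0.0
```

```bash
python3 -c "
from h import *
look('d1');print(tomove(-244,-5,12))"
```

```text
tool [-245.6355   -5.2638] 104.26088578547862 44.94901001388236 t 4.9 F [ 0.1887 -0.3871  0.4136]
[-0.39   -1.1934 92.1565]
```

View pics/d1.png

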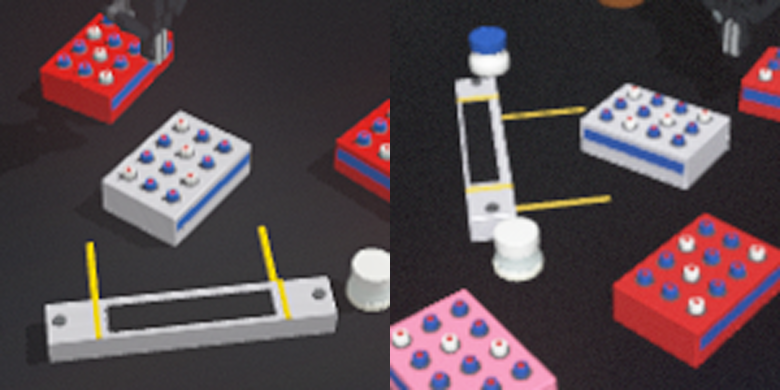

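Clear view: the top is fully lit and shows about 40° of turn. I'll measure it.

```bash
cat >> h.py <<'E'
def block(tag,seed=None,thr=(170,185)):
    im=cv2.imread(f"pics/{tag}_scene.png")[:,:,::-1]
    for th in thr:
        c,s,a=toprect("scene",im,th,seed,.04)
        f=tf(c)[0]; th2=np.radians(a-16.09)
        print("block fence",f,"size",s,"long axis deg",(a-16.09+180)%180-180)
E
python3 -c "
from h import *
block('d1',(254,200))"
```

```text
block fence [-160.0244    9.9819] size [ 91.8 131.1] long axis deg -43.610000000000014
block fence [-160.2174    9.6047] size [ 91.  127.9] long axis deg -43.610000000000014
```

Request:
drive_tool(
  series=[
    [[0,-1,50],[0,0,0],0],
    [[0,-1,80],[0,0,0],0],
    [[0,-1,95],[0,0,0],0],
    [[6,-1,95],[0,0,0],0],
    [[12,-1,95],[0,0,0],0],
    [[18,0,95],[0,0,0.08],0],
    [[25,1,95],[0,0,0.16],0],
    [[32,3,95],[0,0,0.24],0],
    [[39,5,95],[0,0,0.32],0],
    [[46,7,95],[0,0,0.4],0],
  ],
)

```text
t: 6.0
eef_pos: [0.4656, -0.0581, 0.0104]
tcp_rot: [3.136, -0.006, 0.665]
force: [-4.8, -1.4, 0.3]
opening: 0.002
```

```bash
python3 -c "
from h import *
look('d2')"
```

```text
tool [-205.2038   22.5309] 10.401824697706962 21.984632352926564 t 6.0 F [-4.8485 -1.4333  0.2555]
```

View pics/d2.png

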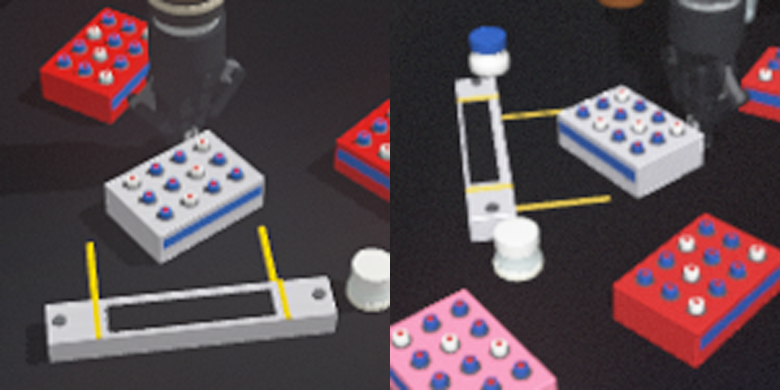

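```bash
python3 -c "
from h import *
block('d2',(260,205))"
```

```text
block fence [-133.2164   13.8476] size [ 93.  129.3] long axis deg -59.879999999999995
block fence [-133.2975   13.2134] size [ 91.2 127.6] long axis deg -59.03
```

Request:
drive_tool(
  series=[
    [[-6,-6,2],[0,0,0],0],
    [[-6,-13,2],[0,0,0],0],
    [[0,-14,2],[0,0,0],0],
    [[7,-15,2],[0,0,0],0],
    [[14,-15,2],[0,0,0.05],0],
    [[21,-15,2],[0,0,0.12],0],
    [[28,-14,2],[0,0,0.2],0],
    [[35,-13,2],[0,0,0.28],0],
    [[42,-11,2],[0,0,0.36],0],
  ],
)

```text
t: 7.0
eef_pos: [0.4919, -0.0225, 0.0083]
tcp_rot: [3.14, -0.008, 0.306]
force: [-4.2, -0.0, 1.0]
opening: -0.002
```

```bash
python3 -c "
from h import *
look('d3')
block('d3',(262,212))"
```

```text
tool [-170.1267   49.5081] 8.34024163909715 1.4336239280377576 t 7.0 F [-4.2388 -0.0054  1.0114]
block fence [-106.0283    8.45  ] size [ 92.1 129.4] long axis deg -80.01
block fence [-106.1955    8.6205] size [ 90.8 128.7] long axis deg -79.92
```

View pics/d3.png

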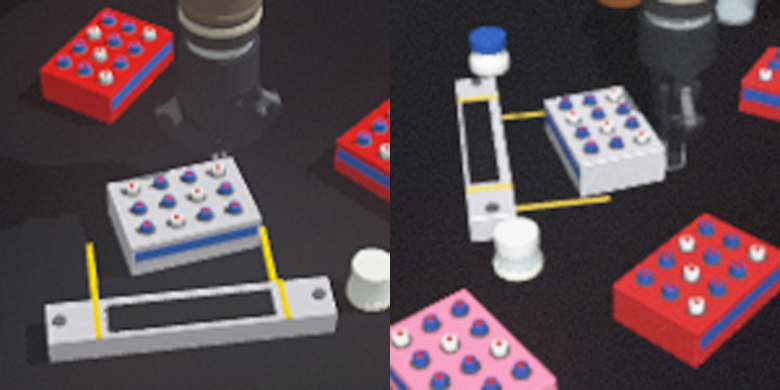

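Request:
drive_tool(
  series=[
    [[6,0,0],[0,0,0.02],0],
    [[11,0,0],[0,0,0.025],0],
    [[15,0,0],[0,0,0.025],0],
    [[15,0,0],[0,0,0.025],0],
    [[0,5,0],[0,0,0.025],0],
    [[-10,25,0],[0,0,0.025],0],
    [[-10,41,0],[0,0,0.025],0],
    [[-10,41,0],[0,0,0.025],0],
  ],
)

```text
t: 7.9
eef_pos: [0.4976, -0.0668, 0.0094]
tcp_rot: [3.138, -0.012, 0.282]
force: [0.2, 0.0, -0.0]
opening: 0.0
```

```bash
python3 -c "
from h import *
look('d4')
block('d4',(262,215))"
```

```text
tool [-176.9047    5.319 ] 9.390185366253391 0.03933411324615932 t 7.9 F [ 0.1502  0.0113 -0.0177]
block fence [-95.5113   4.1049] size [ 91.7 129.5] long axis deg -87.71000000000001
block fence [-95.9402   4.1973] size [ 90.8 128.6] long axis deg -87.67
```

View pics/d4.png

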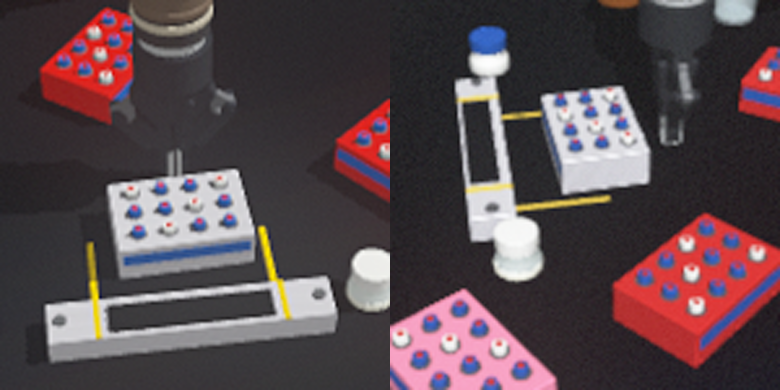

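Request:
drive_tool(
  series=[
    [[10,-8,0],[0,0,0],0],
    [[20,-8,0],[0,0,0],0],
    [[26,-8,0],[0,0,0],0],
    [[32,-8,0],[0,0,0],0],
    [[38,-8,0],[0,0,0],0],
    [[44,-8,0],[0,0,0],0],
    [[50,-8,0],[0,0,0],0],
    [[56,-8,0],[0,0,0],0],
    [[61,-8,0],[0,0,0],0],
    [[61,-8,0],[0,0,0],0],
  ],
)

```text
t: 9.0
eef_pos: [0.5527, -0.0399, 0.0088]
tcp_rot: [3.14, -0.009, 0.284]
force: [-4.0, 0.2, -0.6]
opening: -0.003
```

```bash
python3 -c "
from h import *
look('e1')
block('e1',(262,223))"
```

```text
tool [-116.5398   15.8803] 8.842128736458951 0.16980010930214462 t 9.0 F [-3.981   0.1906 -0.5908]
block fence [-61.6239  -0.1096] size [ 91.1 127.9] long axis deg -93.86
block fence [-62.1121  -0.1155] size [ 89.7 128.2] long axis deg -93.65
```

View pics/e1.png

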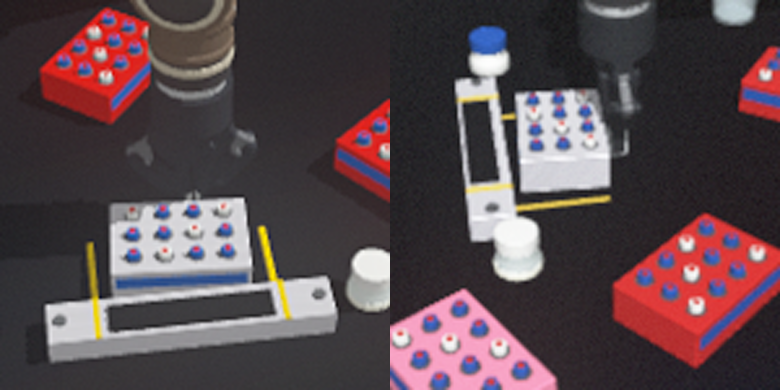

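Request:
drive_tool(
  series=[
    [[-10,0,0],[0,0,0],0],
    [[-12,18,0],[0,0,0],0],
    [[-12,38,0],[0,0,0],0],
    [[-8,38,0],[0,0,0],0],
    [[-3,38,0],[0,0,0],0],
    [[1,38,0],[0,0,0],0],
    [[4,38,0],[0,0,0],0],
    [[7,38,0],[0,0,0],0],
    [[8,38,0],[0,0,0],0],
  ],
)

```text
t: 10.0
eef_pos: [0.5696, -0.0744, 0.009]
tcp_rot: [3.139, -0.006, 0.284]
force: [-7.6, -4.3, 4.9]
opening: 0.001
```

```bash
python3 -c "
from h import *
look('e2')
block('e2',(262,223))"
```

```text
tool [-109.7892  -21.9251] 8.995044676115993 0.16479803089482203 t 10.0 F [-7.5787 -4.3052  4.8834]
block fence [-53.4298   1.8592] size [ 91.5 128.4] long axis deg -91.66
block fence [-53.874    1.9636] size [ 90.6 128.2] long axis deg -91.66
```

View pics/e2.png

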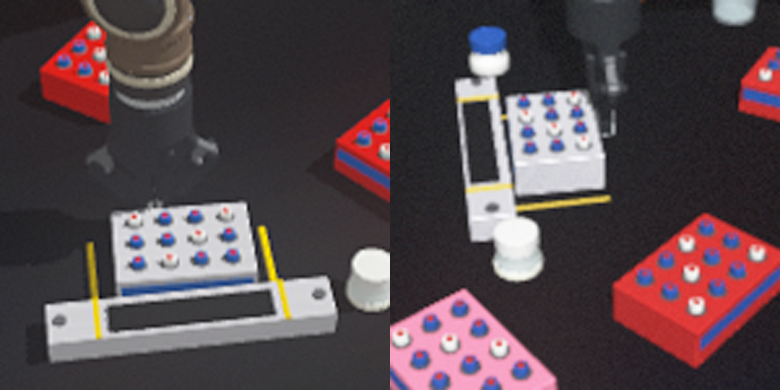

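Request:
drive_tool(
  series=[
    [[3,0,0],[0,0,0],0],
    [[5,0,0],[0,0,0],0],
    [[6,0,0],[0,0,0],0],
    [[-6,0,0],[0,0,0],0],
    [[-8,-22,0],[0,0,0],0],
    [[-4,-22,0],[0,0,0],0],
    [[1,-22,0],[0,0,0],0],
    [[5,-22,0],[0,0,0],0],
    [[8,-22,0],[0,0,0],0],
    [[10,-22,0],[0,0,0],0],
  ],
)

```text
t: 11.1
eef_pos: [0.5699, -0.0517, 0.0087]
tcp_rot: [3.138, 0.001, 0.283]
force: [-19.0, -6.9, 14.2]
opening: -0.003
```

```bash
python3 -c "
from h import *
look('e3')
block('e3',(262,223))"
```

```text
tool [-103.2927   -0.2503] 8.683065753346913 0.11161899482863546 t 11.1 F [-19.0495  -6.9122  14.1882]
block fence [-47.9021   2.9173] size [ 91.7 129.1] long axis deg -90.13000000000001
block fence [-47.9955   3.0973] size [ 90.3 128.5] long axis deg -89.73
```

View pics/e3.png

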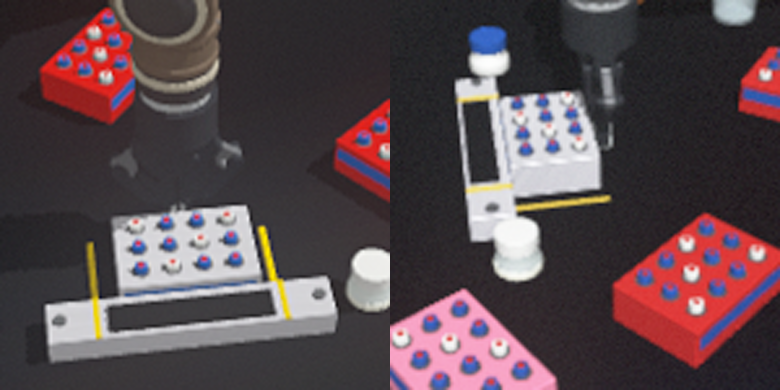

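The force rose to 20 N, against 4 N while sliding, so the block is seated on the fence. I'll back off, lift clear and check.

Request:
drive_tool(
  series=[
    [[-8,0,0],[0,0,0],0],
    [[-30,0,0],[0,0,0],0],
    [[-60,0,-30],[0,0,0],0],
    [[-90,0,-80],[0,0,0],0],
    [[-120,0,-120],[0,0,0],0],
    [[-120,0,-140],[0,0,0],0],
    [[-120,0,-140],[0,0,0],0],
  ],
)

```text
t: 11.9
eef_pos: [0.4564, -0.0857, 0.1533]
tcp_rot: [3.135, -0.007, 0.282]
force: [1.2, -0.4, 0.1]
opening: 0.001
```

```bash
python3 -c "
from h import *
look('f1')
block('f1',(262,223))
a=cv2.imread('pics/f1_scene.png')[205:280,200:325];b=cv2.imread('pics/f1_side.png')[170:250,215:300]
cv2.imwrite('pics/f1z.png',np.hstack([cv2.resize(a,(500,300),interpolation=2),cv2.resize(b,(300,300),interpolation=2)]))"
```

```text
tool [-221.715    -1.4655] 153.27928642181624 0.039440277643493005 t 11.9 F [ 1.2079 -0.4145  0.1428]
block fence [-47.6812   2.9123] size [ 91.3 129.1] long axis deg -90.13000000000001
block fence [-48.0235   3.0488] size [ 90.7 128.3] long axis deg -90.10000000000001
```

View pics/f1z.png

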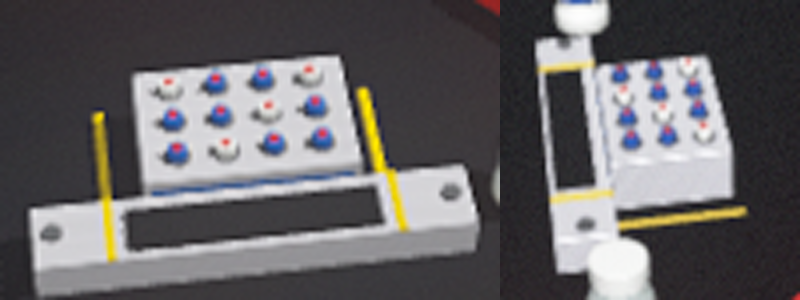

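```bash
python3 - <<'E'
from h import *
im=cv2.imread('pics/f1_scene.png').astype(float)
for c in (245,260,275,285): print(c,[im[r,c].astype(int).tolist() for r in range(244,258)])
# gap: block's top front edge (last bright row, 50% fall) on z=.04 ; fence's top front edge on z=.032
g=im.min(2)
for c in (240,248,256,262,270,278,284):
    col=g[:,c]; r=244
    e=[k for k in range(238,262) if col[k]>=120>col[k+1]]; f=[k for k in range(238,262) if col[k]<120<=col[k+1]]
    e=[k+(col[k]-120)/(col[k]-col[k+1]) for k in e]; f=[k+(120-col[k])/(col[k+1]-col[k]) for k in f]
    print(c,np.round(e,1),np.round(f,1),[tf(cast("scene",(c,k),.04))[0,0].round(1) for k in e],[tf(cast("scene",(c,k),.032))[0,0].round(1) for k in f])
E
```

```text
245 [[155, 90, 50], [133, 95, 79], [152, 149, 149], [203, 200, 201], [217, 214, 215], [210, 207, 208], [181, 178, 180], [145, 129, 126], [135, 91, 66], [183, 166, 160], [217, 213, 212], [193, 190, 192], [109, 105, 108], [59, 55, 57]]
260 [[217, 212, 214], [217, 213, 214], [216, 213, 214], [218, 215, 216], [189, 187, 187], [147, 147, 149], [147, 125, 119], [144, 98, 70], [198, 190, 190], [221, 219, 220], [175, 170, 172], [58, 53, 55], [62, 59, 62], [64, 62, 63]]
275 [[214, 211, 212], [216, 213, 214], [207, 203, 205], [177, 174, 175], [147, 138, 135], [138, 100, 84], [185, 168, 162], [218, 213, 213], [192, 190, 190], [108, 106, 108], [58, 55, 57], [64, 62, 63], [64, 61, 62], [64, 62, 63]]
285 [[217, 214, 214], [208, 205, 205], [175, 172, 174], [147, 137, 134], [138, 99, 80], [199, 189, 189], [226, 224, 225], [194, 190, 191], [109, 105, 106], [59, 56, 58], [64, 61, 63], [64, 62, 63], [62, 60, 62], [65, 63, 64]]
240 [251.9 256.4] [253.5] [np.float64(2.1), np.float64(16.0)] [np.float64(0.1)]
248 [251.1 255.4] [252.4] [np.float64(2.2), np.float64(15.5)] [np.float64(-0.6)]
256 [239.6 250.1 254.6] [240.4 251.4] [np.float64(-31.5), np.float64(1.7), np.float64(15.4)] [np.float64(-36.1), np.float64(-1.1)]
262 [249.7 254.2] [251.2] [np.float64(2.3), np.float64(16.1)] [np.float64(0.1)]
270 [238.8 249.  253.4] [242.5 250.4] [np.float64(-29.5), np.float64(2.5), np.float64(16.3)] [np.float64(-25.0), np.float64(0.0)]
278 [248.1 252.4] [241.6 249.4] [np.float64(2.4), np.float64(15.8)] [np.float64(-25.1), np.float64(-0.4)]
284 [247.3 251.9] [248.5 261.7] [np.float64(1.9), np.float64(16.0)] [np.float64(-1.4), np.float64(38.8)]
```

```bash
python3 - <<'E'
from h import *
for Y in (-50,-25,0,25,50):
    w=OF+Y*D/1000
    a=proj("scene",np.r_[w,.04])[0];b=proj("scene",np.r_[w,.032])[0]
    c=[proj("scene",np.r_[w-N*g/1000,.04])[0][1]-a[1] for g in (3,5)]
    print(Y,a,b,b[1]-a[1],"gap 3/5mm adds",c)
im=cv2.imread('pics/f1_scene.png').astype(float); g=im.min(2)
for c in range(236,290,4):
    col=g[:,c]
    k=[k for k in range(243,258) if col[k]>=180>col[k+1] and col[k+1]>=130 or col[k]>=180>col[k+1] and col[k+2]<170][:1]
    if not k: continue
    k=k[0];e=k+(col[k]-180)/(col[k]-col[k+1])
    m=k+1+int(np.argmin(col[k+1:k+5])); j=next(j for j in range(m,m+4) if col[j]<142<=col[j+1]); f=j+(142-col[j])/(col[j+1]-col[j])
    print(c,round(e,2),round(f,2),round(f-e,2))
E
```

```text
-50 [240.9697 251.1007] [241.0944 253.3312] 2.2305344304649566 gap 3/5mm adds [np.float64(-0.956826950570985), np.float64(-1.59274602211579)]
-25 [251.5571 250.0226] [251.6299 252.2531] 2.23052398285688 gap 3/5mm adds [np.float64(-0.9525746284595016), np.float64(-1.585672173074471)]
0 [262.0944 248.9496] [262.116  251.1801] 2.230488861452926 gap 3/5mm adds [np.float64(-0.948351742916941), np.float64(-1.57864726189743)]
25 [272.5821 247.8817] [272.5528 250.1121] 2.230429414230116 gap 3/5mm adds [np.float64(-0.9441580200243322), np.float64(-1.5716708334791747)]
50 [283.0205 246.8187] [282.9408 249.0491] 2.2303459842725886 gap 3/5mm adds [np.float64(-0.9399931890550306), np.float64(-1.5647424380150312)]
236 249.96 253.03 3.07
240 250.12 253.65 3.53
244 250.06 252.95 2.89
248 249.21 252.62 3.41
252 249.14 252.45 3.31
256 248.62 251.61 2.98
260 248.18 251.6 3.42
264 247.97 250.92 2.95
268 247.26 250.59 3.33
272 247.13 250.43 3.3
276 246.61 249.61 3.01
280 246.13 249.61 3.48
284 245.9 248.78 2.88
288 245.25 248.49 3.24
```

The edge spacing hints at up to 3 mm of gap. I'll press again at the centre and watch whether the block moves.

Request:
drive_tool(
  series=[
    [[0,-5,60],[0,0,0],0],
    [[10,-5,110],[0,0,0],0],
    [[50,-5,142],[0,0,0],0],
    [[97,-5,142],[0,0,0],0],
    [[108,-5,142],[0,0,0],0],
    [[113,-5,142],[0,0,0],0],
    [[117,-5,142],[0,0,0],0],
    [[120,-5,142],[0,0,0],0],
    [[122,-5,142],[0,0,0],0],
  ],
)

```text
t: 12.9
eef_pos: [0.5688, -0.0477, 0.007]
tcp_rot: [3.137, 0.003, 0.281]
force: [-10.0, -4.6, 3.7]
opening: 0.0
```

```bash
python3 -c "
from h import *
t=tool();print(t[:3],t[3]['force'],t[3]['t'])"
```

```text
(array([-103.2242,    3.9181]), np.float64(6.996963507225295), np.float64(0.02307436681587305)) [-10.0065  -4.5727   3.7395] 12.9
```

Request:
drive_tool(
  series=[
    [[4,0,-4],[0,0,0],0],
    [[5,0,-4],[0,0,0],0],
    [[6,0,-4],[0,0,0],0],
    [[7,0,-4],[0,0,0],0],
    [[7,0,-4],[0,0,0],0],
  ],
)

```text
t: 13.4
eef_pos: [0.5684, -0.0475, 0.0085]
tcp_rot: [3.138, 0.016, 0.279]
force: [-14.1, -6.5, -2.8]
opening: -0.002
```

```bash
python3 -c "
from h import *
look('g1');block('g1',(262,223))"
```

```text
tool [-103.4996    4.2458] 8.534127530144715 -0.08144906757246773 t 13.4 F [-14.1249  -6.5149  -2.7817]
block fence [-47.4433   2.897 ] size [ 91.5 129.3] long axis deg -89.73
block fence [-48.2411   3.0492] size [ 90.5 128.3] long axis deg -90.10000000000001
```

It is a hard stop at the same TCP x of -103.4 mm under about 15 N, so the block is against the fence and the remaining 2–3 mm is camera and calibration bias. I'll withdraw and do a last check.

Request:
drive_tool(
  series=[
    [[-5,0,0],[0,0,0],0],
    [[-15,0,0],[0,0,0],0],
    [[-40,0,-10],[0,0,0],0],
    [[-80,0,-50],[0,0,0],0],
    [[-110,0,-100],[0,0,0],0],
    [[-120,0,-140],[0,0,0],0],
    [[-120,0,-150],[0,0,0],0],
    [[-120,0,-150],[0,0,0],0],
    [[-120,0,-150],[0,0,0],0],
  ],
)

```text
t: 14.4
eef_pos: [0.4552, -0.0794, 0.1605]
tcp_rot: [3.137, 0.014, 0.279]
force: [-0.4, -0.3, -0.1]
opening: -0.001
```

```bash
python3 -c "
from h import *
look('h1');block('h1',(262,223))
a=cv2.imread('pics/a_scene.png').astype(int);b=cv2.imread('pics/h1_scene.png').astype(int)
for n,(u,v) in dict(jar=(334,247),tub=(177,262),amber=(112,205),white=(456,245),beaker=(148,170),tipbox=(426,200)).items():
    print(n,np.abs(a-b)[v-15:v+15,u-15:u+15].mean().round(1))"
```

```text
tool [-221.1192    4.9501] 160.53925710196123 -0.09556213247675416 t 14.4 F [-0.3804 -0.348  -0.0874]
block fence [-47.5439   2.9075] size [ 91.5 129.1] long axis deg -90.02000000000001
block fence [-47.9938   3.0595] size [ 90.6 128.3] long axis deg -90.02000000000001
jar 2.0
tub 1.5
amber 5.4
white 1.7
beaker 1.7
tipbox 1.6
```

View pics/h1.png

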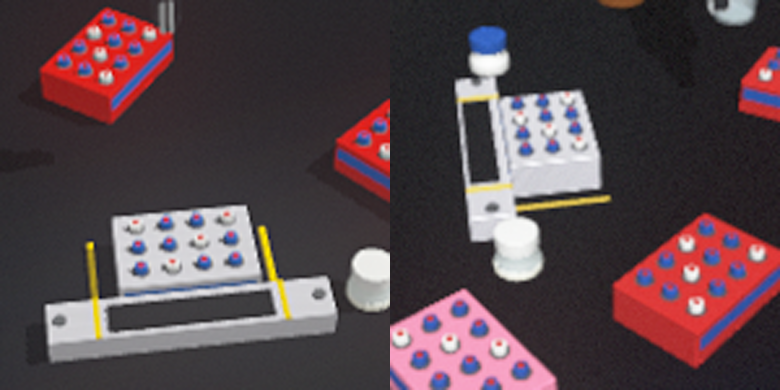

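```bash
python3 -c "
from rig import ctrl
print(ctrl.sign_off())"
```

```text
the job is handed in; nothing more can be done
None
```

I turned the block about 87° clockwise by pushing at its corners with the shut fingertips. I then pushed it square onto the fence, backed off and handed the job in at about 14.5 s.

**Last checks in the fence frame**
- **Line and position:** the block's long side was within about 0.1° of the fence. It sat about 3 mm off the fence's middle and between the yellow marks.
- **Flat and clear:** the block looks flat in both views. The tool was clear, about 16 cm above the bench, and touching nothing.
- **Other objects:** the scene picture showed almost no change at the jar, tub, white bottle, beaker or tip box. The amber bottle's patch changed more (5.4 grey levels against about 2). I took that for the arm's shadow and did not measure it separately.

**One disagreement:** the cameras put the block's centre 47.5–48 mm from the fence face, where 45 mm is flush. Even so, pushing twice with 15–20 N met a hard stop at the same place, while sliding took only about 4 N. I took the block as flush and put the 2–3 mm down to calibration and edge error. Either reading is inside the 50 mm limit.

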